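Set out the cartons for collection and turn the sign-off tablet

TASK

Get the delivered cartons ready for collection: flip up the red cam lever to free the rack's sliding end plate, lay all the long cartons that are on the desk flat on the rack's bed, crosswise and side by side in the middle of its width, close the plate up so that they lie snug against each other and the fixed end board, and flip the lever fully down again to lock the plate. So that residents can sign for them, turn the tablet so that its screen faces squarely across the desk to the residents' side, away from the robot, and lean it back about 30 degrees from upright. Leave the other things on the desk where they are and let go of everything.

Things in the scene. Friction and masses are not known exactly. Their poses are not given: they have to be found in the camera images.
- rack: Collection rack, fixed. Origin on the desk, middle of the carton lane; y along the rack, x across, away from the robot. Oak bed x -90 to +125, y -215 to +205 mm, top 18 mm above the desk. Oak end board at the +y end: inner face y = +180, top 78 mm up. Aluminium rail on the bed at x 85 to 115, top 48 mm up. Cartons go in the lane between board and plate, length along x, centred near x = -5 mm.
- plate (a joint): Steel sliding end plate (165 wide, 10 thick, top 75 mm above the desk), in m: the gap between its front face and the end board. 0 = shut, 0.265 = fully open; it opens towards the rack's -y. Lever up: slides with about 2 N and stays where left. Lever down: clamped fast.
- plate_grip (a point): In the black grip tab on top of the plate: 12 mm thick along the rack's y, 60 wide along x, centred at x = -15 mm, rising from 75 to 115 mm above the desk; this point is 102 mm up and 6 mm behind the plate's front face. Fingertips pinching it here pass above cartons in the rack (tops at 66 mm or lower). Axes as the rack's.
- plate_face (a point): Point in the plane of the plate's front face, 18 mm above the desk, at rack x = -5 mm. Axes as the rack's; +y points to the end board.
- lever (a joint): Red cam lever on the plate's carriage, rad: 0 = flat over the bed, pointing to the rack's -x, locked; swings up about an axis along the rack's y; 1.57 = upright, 1.65 = stop, free. Grips below about 0.8, fully near 0; stays where left; takes 2 to 10 N at its end. It can be pressed down; a sideways pull while it is up drags the free plate along.
- lever_grip (a point): In the thick end of the red lever, 80 mm from the pivot along the lever, 10 mm to its upper side; that end is 24 mm long, 16 mm wide along the rack's y, 13 mm thick: pinch it across its width. 74 mm above the desk when flat, only the bed below. The lever's mid-plane is 95 mm behind the plate's front face.
- lever_pivot (a point): Pivot of the red lever, over the rail (rack x = +100 mm), 64 mm above the desk.
- carton_a: Brown carton with white label and yellow tape: closed rigid carton, 150 mm long (its x), 40 x 40 mm square section, about 0.22 kg, lying on the desk; any long side may be down. Origin: its centre. Grip it across its section.
- carton_b: White carton with blue label: closed rigid carton, 150 mm long (its x), 40 x 40 mm square section, about 0.22 kg, lying on the desk; any long side may be down. Origin: its centre. Grip it across its section.
- carton_c: Brown carton with green label and yellow tape: closed rigid carton, 150 mm long (its x), 48 x 48 mm square section, about 0.22 kg, lying on the desk; any long side may be down. Origin: its centre. Grip it across its section.
- carton_d: Grey carton with white label: closed rigid carton, 150 mm long (its x), 48 x 48 mm square section, about 0.22 kg, lying on the desk; any long side may be down. Origin: its centre. Grip it across its section.
- tablet_stand: Stand of the sign-off tablet, fixed: round foot of 124 mm diameter and 22 mm column. Origin: under the column, on the desk. The swivel axis is the column's axis.
- swivel (a joint): Swivel of the tablet about the vertical, rad, counter-clockwise seen from above: 0 = screen faces straight across the desk to +x (the residents' side, away from the robot); +1.57 = screen faces +y. Stays where it is left (0.12 N m).
- tilt (a joint): Lean of the tablet, rad: 0 = screen upright, positive = leaning back (screen looks up; the top edge goes backwards), stop at 1.2. Stays where it is left (0.18 N m).
- tablet_top (a point): Middle of the tablet's top edge. The tablet is 210 mm wide x 140 mm tall x 12 mm thick and can be pinched there across its thickness. x is the screen's outward normal, y runs along the top edge, z up in the plane of the screen. 205 mm above the desk when upright.
- tablet_hinge (a point): Tilt hinge of the tablet: on the swivel axis, 135 mm above the desk; the tablet's mid-plane lies 18 mm in front of it, the top edge 70 mm above it when upright.
- bell: Brass desk bell, 84 mm across, 57 mm tall. Bystander.
- tape: Tape dispenser, 150 x 50 x 84 mm. Bystander.
- pencup: Dark steel pen cup, 76 mm across, 100 mm tall. Bystander.
- mug: White mug, 80 mm across, 90 mm tall. Bystander.
- stamp: Wooden rubber stamp, 70 x 35 mm, 75 mm tall. Bystander standing near the cartons.
- stapler: Red and black stapler, 140 x 36 x 48 mm. Bystander.
- scanner: Grey hand scanner lying on the desk, 115 x 75 x 63 mm. Bystander.
Things that resemble listed ones, but are neither listed nor needed, are in the scene too. What is shaped like the carton_a but purple is not meant.

How it is judged:
By the outcome, as a careful person would: the job done as asked, in the order asked, and still so for the second after the job is handed in, with the robot touching nothing.
Of carton_a, carton_b, carton_c, carton_d only 2 to 3 are there at a start; the rules pass over those that are not, and their reading is None.
At some moment in a run one of carton_a, carton_b, carton_c, carton_d may be knocked a few centimetres aside while the robot is not near it.
Once in a run the grip may slacken for a moment while it holds something.
It also fails if it takes over 210 s, if anything falls off the work surface, if the arm or the gripper's body presses on something with over 40 N, if the wrist force passes 120 N, or if a joint passes its speed limit or range.

ROBOT

A 6-joint arm with a two-finger parallel gripper is mounted at the origin on the work surface. World frame = base frame: x ahead of the robot, y to its left, z up, the work surface at z = 0. Lengths are in m, angles in rad, forces in N, time in s.
With the tool pointing down it reaches from about 0.3 to 1 m from the base axis. Payload 5.1 kg.
Tool frame: the origin (TCP) lies midway between the tips of the shut fingers; the grasp point (between the pads) lies 19 mm behind it; z points along the fingers, y is the line along which they close (so a half turn about z gives the same grasp; the last joint's range is limited). The gripper opens to 95 mm and grips with 3 to 60 N. Pads are 20 mm wide; open, the fingers measure 119 mm over their backs; the gripper's body (75 mm by 180 mm) begins 59 mm behind the grasp point.
Start: joints at [-1.257, 0.124, 1.65, -0, 1.367, -0.083], TCP at [0.251, -0.599, 0.179] pointing down, gripper open.
Joint ranges: [-2.61, 2.61], [-1.02, 2.33], [0.03, 2.71], [-1.35, 4.49], [0.32, 2.68], [-2.91, 2.91]. Speed limits (rad/s): [2.57, 2.57, 3.14, 3.14, 3.14, 3.14].

INTERFACE

Orientations are given as a rotation vector (axis times angle).
In Python, from cell import * gives the robot as it stands. Calls block until the motion is done:
- move_pose(position, orientation): joint-space move of the TCP to a pose.
- servo_line(position, max_speed=0.15, orientation=None): straight line of the TCP; orientation=None keeps the orientation; max_speed is the mean speed in m/s.
- move_j(angles): joint-space move.
- grip(opening, newtons=None): opening from 0.0 (shut) to 1.0 (fully open); newtons is the grip in N (None keeps the last); returns when the fingers have stopped.
- dwell(seconds).
- solve_ik(position, orientation): joint angles nearest the present ones, or None.
- read_state(): the state.
- camera(name): name is "side" or "top" or "wrist"; returns a dict with "color" (480x640x3 uint8, blue, green, red), "fx", "fy", "cx", "cy" (pixels), "origin" and "orientation" of the camera in the world; the wrist camera has in their place "hand_eye" (4x4, takes a point from camera to tool coordinates, whose origin is the TCP and whose axes are the flange's). Camera axes: x right, y down, z forward; pixel columns grow to the right and rows downward; lengths in m; the calibration is good to about 2 mm. A picture is of the moment at which its call begins: read the wrist's pose just before it. There is no depth.
A pose or a line that the arm cannot do raises Unreachable and nothing moves.
- hand_in(): hands the job in; it is judged then, once.
The state is a dict: "t": time; "q": joint angles; "dq": joint speeds; "joint_torque": joint torques, N m; "position": TCP position; "ee_rot": TCP orientation; "ft_force": force on the tool from outside, world axes, zero at the start; "wrist_torque": the same for the moment, N m; "width": opening from 0.0 (shut) to 1.0 (fully open); "finger_force": force on a finger pad.
Only numpy, scipy, OpenCV 4.12 (cv2) and the standard library are available. Lean on these libraries where they do the work, as an engineer would, in place of code of your own. Each camera call takes 0.05 s, during which the arm holds its last target. There are 200 camera calls.

## Working session

There is one attempt and no reset: what is moved stays moved. The work goes in short steps, each a Python script; the robot and the scene stay as the last script left them, time stands still between calls to the robot, and variables do not carry over. Pictures are saved under pics/ and viewed, at most 14 in all, crops included, and the job is handed in when it is done.

```bash
ls; mkdir -p pics; python3 - <<'E'
from cell import *
import cv2,numpy as np
for n in ("top","side"):
    c=camera(n); cv2.imwrite(f"pics/{n}0.png",c["color"]); print(n,{k:np.round(v,4).tolist() for k,v in c.items() if k!="color"})
s=read_state(); print({k:np.round(v,3).tolist() for k,v in s.items()})
E
```

```text
pics
top {'fx': 556.0063, 'fy': 556.0063, 'cx': 318.8974, 'cy': 241.462, 'origin': [0.2719, 0.0084, 1.5509], 'orientation': [-2.0207, 2.1892, -0.2399]}
side {'fx': 509.4575, 'fy': 509.4575, 'cx': 314.0187, 'cy': 242.1107, 'origin': [-0.0232, -0.9784, 1.2989], 'orientation': [-2.3009, 0.6315, -0.2696]}
{'t': 0.1, 'q': [-1.257, 0.124, 1.652, -0.0, 1.368, -0.083], 'dq': [0.0, -0.001, -0.004, 0.002, 0.002, -0.0], 'joint_torque': [-0.0, -41.888, -36.11, 0.078, 0.046, -0.0], 'position': [0.251, -0.599, 0.178], 'ee_rot': [-3.078, -0.619, 0.0], 'ft_force': [-0.023, -0.803, -0.633], 'wrist_torque': [0.017, -0.001, -0.027], 'finger_force': 0.0, 'width': 0.999}
```

View pics/top0.png

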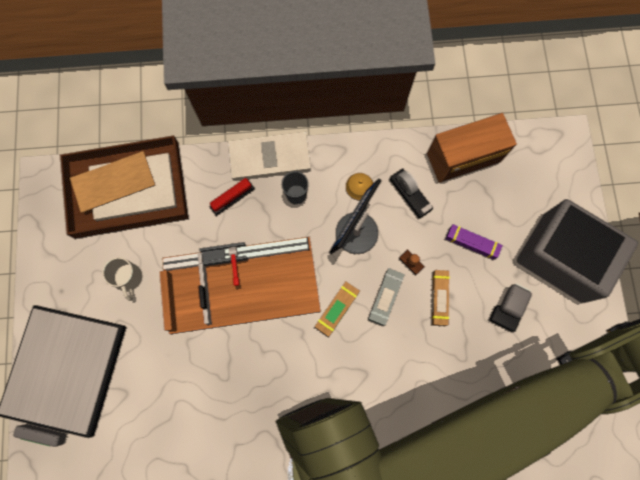

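View pics/side0.png

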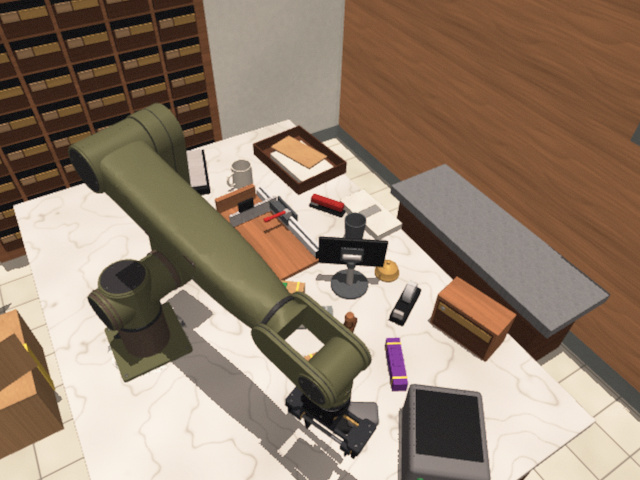

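Top view: the rack is at lower left, with the end board at (167,300), plate at (204,285), red lever at (235,265) and rail along the top. There are three cartons: brown/green label (338,309) = c, grey/white label (387,297) = d, and brown/white label with yellow tape (441,298) = a. The purple one at (473,241) is the decoy, the wooden box at (470,147) is not a carton, and b is absent. The tablet stand is at (357,232). The side view probably shows the tablet's back.

```bash
cat > h.py <<'E'
from cell import *
import cv2,numpy as np
from scipy.spatial.transform import Rotation as R
def shot(n,name=None):
    s=read_state(); c=camera(n)
    if n=="wrist":
        T=np.eye(4);T[:3,:3]=R.from_rotvec(s["ee_rot"]).as_matrix();T[:3,3]=s["position"]
        W=T@np.array(c["hand_eye"])
    else:
        W=np.eye(4);W[:3,:3]=R.from_rotvec(c["orientation"]).as_matrix();W[:3,3]=c["origin"]
    c["W"]=W
    if name:
        cv2.imwrite(f"pics/{name}.png",c["color"]); np.savez(f"pics/{name}.npz",W=W,K=[c["fx"],c["fy"],c["cx"],c["cy"]])
    return c
def load(name):
    z=np.load(f"pics/{name}.npz");f=z["K"];return dict(W=z["W"],fx=f[0],fy=f[1],cx=f[2],cy=f[3],color=cv2.imread(f"pics/{name}.png"))
def ray(c,uv):
    uv=np.atleast_2d(np.float64(uv));d=np.c_[(uv[:,0]-c["cx"])/c["fx"],(uv[:,1]-c["cy"])/c["fy"],np.ones(len(uv))]
    d=d@c["W"][:3,:3].T;return c["W"][:3,3],d/np.linalg.norm(d,axis=1)[:,None]
def plane(c,uv,z):
    o,d=ray(c,uv);return o+d*((z-o[2])/d[:,2])[:,None]
def tri(obs):
    A=np.zeros((3,3));b=np.zeros(3)
    for c,uv in obs:
        o,d=ray(c,uv);P=np.eye(3)-np.outer(d[0],d[0]);A+=P;b+=P@o
    return np.linalg.solve(A,b)
def proj(c,p):
    p=(np.atleast_2d(p)-c["W"][:3,3])@c["W"][:3,:3];return np.c_[p[:,0]/p[:,2]*c["fx"]+c["cx"],p[:,1]/p[:,2]*c["fy"]+c["cy"]]
def down(yaw):  # tool z down; closing (tool y) axis at world angle yaw
    y=np.array([np.cos(yaw),np.sin(yaw),0]);z=np.array([0,0,-1.]);return R.from_matrix(np.c_[np.cross(y,z),y,z]).as_rotvec()
def F(): return np.round(read_state()["ft_force"],1).tolist()
E
python3 - <<'E'
from h import *
c=shot("top","top1")
for n,uv,z in [("bedBL",(172,331),.018),("bedBR",(319,309),.018),("bedTR",(309,243),.018),("railR",(308,241),.048),("c",(338,309),.048),("d",(387,297),.048),("a",(441,298),.04),("stand",(357,232),0.0),("mug",(122,272),0),("cup",(295,198),0),("purple",(473,241),.04),("stamp",(412,262),.04)]:
    print(n,plane(c,uv,z)[0].round(3))
w=shot("wrist");print(w["hand_eye"],w["fx"],w["cx"],w["cy"])
# views
s=read_state()
print(R.from_rotvec(s["ee_rot"]).as_matrix().round(2).tolist())
for p in [(0.40,-0.05,0.45),(0.40,0.05,0.45),(0.4,0.25,0.45)]:
    for yaw in (np.pi/2,-np.pi/2,0):
        print(p,yaw,solve_ik(p,down(yaw)))
E
```

```text
bedBL [0.399 0.406 0.018]
bedBR [0.427 0.001 0.018]
bedTR [0.614 0.015 0.018]
railR [0.614 0.017 0.048]
c [ 0.42  -0.05   0.048]
d [ 0.441 -0.185  0.048]
a [ 0.428 -0.332  0.04 ]
stand [ 0.64  -0.125  0.   ]
mug [0.577 0.548 0.   ]
cup [0.755 0.045 0.   ]
purple [ 0.579 -0.441  0.04 ]
stamp [ 0.533 -0.265  0.04 ]
[[ 3.12773076e-05 -9.70792903e-01 -2.39919027e-01  6.67633400e-02]
 [ 9.99999601e-01  2.44564386e-04 -8.59223538e-04  8.00121217e-04]
 [ 8.92803762e-04 -2.39918904e-01  9.70792523e-01 -2.06484332e-01]
 [ 0.00000000e+00  0.00000000e+00  0.00000000e+00  1.00000000e+00]] 382.7645086933975 315.314807335597 234.7952090177814
[[0.92, 0.39, -0.0], [0.39, -0.92, 0.0], [0.0, -0.0, -1.0]]
(0.4, -0.05, 0.45) 1.5707963267948966 [-0.25771518 -0.45057827  1.70958958  0.          1.88258135 -1.82851151]
(0.4, -0.05, 0.45) -1.5707963267948966 [-2.57715179e-01 -4.50578273e-01  1.70958958e+00 -4.44089210e-16
  1.88258135e+00  1.31308115e+00]
(0.4, -0.05, 0.45) 0 [-2.57715179e-01 -4.50578273e-01  1.70958958e+00 -4.44089210e-16
  1.88258135e+00 -2.57715179e-01]
(0.4, 0.05, 0.45) 1.5707963267948966 [-9.00519002e-03 -4.50578273e-01  1.70958958e+00 -4.44089210e-16
  1.88258135e+00 -1.57980152e+00]
(0.4, 0.05, 0.45) -1.5707963267948966 [-9.00519002e-03 -4.50578273e-01  1.70958958e+00 -4.44089210e-16
  1.88258135e+00  1.56179114e+00]
(0.4, 0.05, 0.45) 0 [-9.00519002e-03 -4.50578273e-01  1.70958958e+00 -4.44089210e-16
  1.88258135e+00 -9.00519002e-03]
(0.4, 0.25, 0.45) 1.5707963267948966 [ 4.44721572e-01 -2.99650162e-01  1.60035371e+00 -4.44089210e-16
  1.84088910e+00 -1.12607476e+00]
(0.4, 0.25, 0.45) -1.5707963267948966 [ 4.44721572e-01 -2.99650162e-01  1.60035371e+00 -4.44089210e-16
  1.84088910e+00  2.01551790e+00]
(0.4, 0.25, 0.45) 0 [ 4.44721572e-01 -2.99650162e-01  1.60035371e+00 -4.44089210e-16
  1.84088910e+00  4.44721572e-01]
```

```bash
python3 - <<'E'
from h import *
grip(1.0)
move_pose([0.42,-0.16,0.38],down(-np.pi/2)); shot("wrist","w1")
move_pose([0.45,0.16,0.38],down(-np.pi/2)); shot("wrist","w2"); shot("top","top2")
print(read_state()["t"])
E
```

```text
3.65
```

View pics/w1.png

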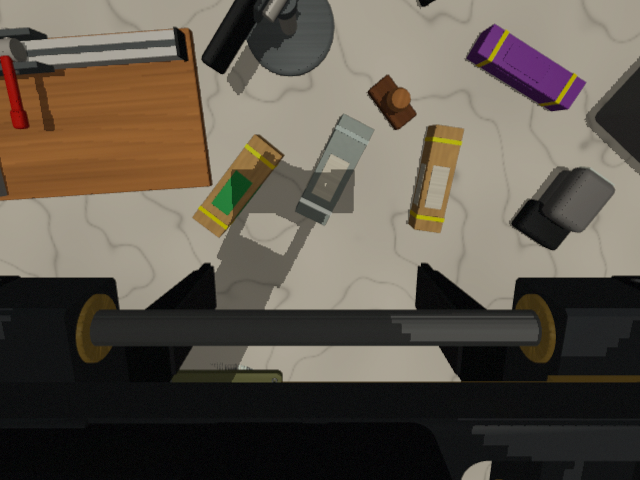

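View pics/w2.png

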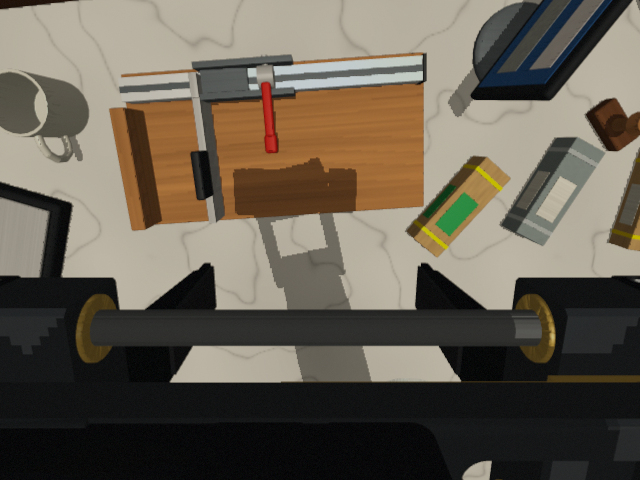

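w1 shows c (238,186), d (336,170), a (437,178), stamp (392,100) and the decoy purple carton (525,68). w2 shows the lever flat (end at 270,143), the plate tab at (200,175) and the tablet's blue screen facing left, with a positive swivel of about 1 rad. I'll confirm with enlarged crops.

```bash
python3 - <<'E'
from h import *
a=load("w1")["color"][15:245,190:590]; cv2.imwrite("pics/crop1.png",cv2.resize(a,None,fx=2,fy=2,interpolation=cv2.INTER_CUBIC))
b=load("w2")["color"][0:260,100:640]; cv2.imwrite("pics/crop2.png",cv2.resize(b,None,fx=1.48,fy=1.48,interpolation=cv2.INTER_CUBIC))
E
```

```text
(no output)
```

View pics/crop1.png

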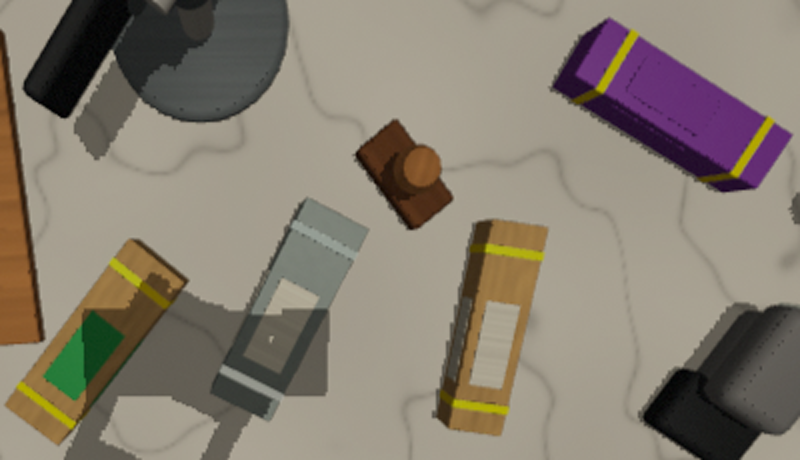

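View pics/crop2.png

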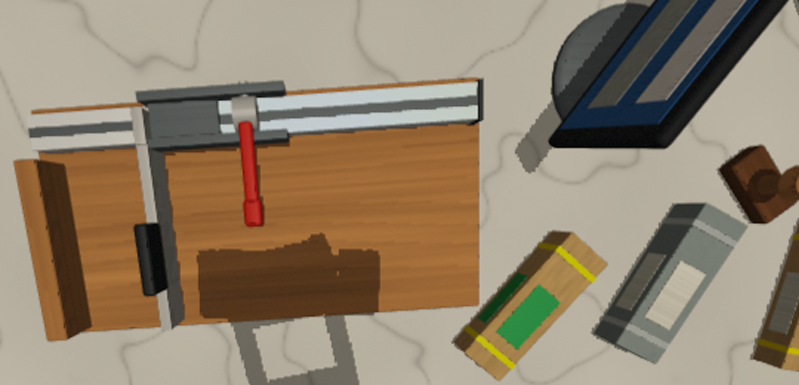

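The crop confirms the three listed cartons: c with a green label, d grey, and a brown with a white label and yellow tape. The purple one is the decoy. In the crop2 view, the plate's top strip runs from (137,108) to (172,326), and the lever end is at (253,212). The tablet's lower left corner is at (555,143) and its screen faces left and up.

```bash
cat > meas.py <<'E'
from h import *
def carton_mask(c,kind):
    h,s,v=cv2.split(cv2.cvtColor(c["color"],cv2.COLOR_BGR2HSV))
    return h,s,v
w1,w2,t2=load("w1"),load("w2"),load("top2")
def blob(c,roi,f,close=5):
    x0,y0,x1,y1=roi; im=c["color"][y0:y1,x0:x1]; hsv=cv2.cvtColor(im,cv2.COLOR_BGR2HSV).astype(int)
    m=f(hsv[...,0],hsv[...,1],hsv[...,2]).astype(np.uint8)
    m=cv2.morphologyEx(m,cv2.MORPH_CLOSE,np.ones((close,close)))
    k=max(cv2.findContours(m,cv2.RETR_EXTERNAL,cv2.CHAIN_APPROX_NONE)[0],key=cv2.contourArea)
    return k[:,0]+[x0,y0]
def cen(k): 
    M=cv2.moments(k.reshape(-1,1,2)); return (M["m10"]/M["m00"],M["m01"]/M["m00"])
def box(c,k,z):
    p=plane(c,k,z)[:,:2]; (cx,cy),(w,h),a=cv2.minAreaRect((p*1000).astype(np.float32))
    if w<h: a+=90
    return np.round([cx,cy,max(w,h),min(w,h),(a+90)%180-90],1)
E
python3 - <<'E'
from meas import *
green=lambda h,s,v:(h>45)&(h<85)&(s>120)&(v>20)
g1=blob(w1,(190,100,300,250),green,1);g2=blob(w2,(420,180,490,240),lambda h,s,v:green(h,s,v)&(v>110),1)
print("c label",cen(g1),cen(g2),tri([(w1,cen(g1)),(w2,cen(g2))]).round(4))
print("d label",tri([(w1,(331,177.5)),(w2,(555.4,198.6))]).round(4))
print("a label",tri([(w1,(437.5,187.5)),(t2,(441,299))]).round(4))
brown=lambda h,s,v:(s>75)
for n,c,roi,f,z in [("c",w1,(190,120,290,245),brown,.024),("c",w2,(405,150,515,262),brown,.024),("a",w1,(400,118,475,240),brown,.020)]:
    print(n,box(c,blob(c,roi,f,9),z))
hs=cv2.cvtColor(w1["color"],cv2.COLOR_BGR2HSV)
print("grey hsv",hs[130,350],hs[150,330],hs[200,315],"desk",hs[110,330],hs[200,380],"shadow",hs[190,275],hs[240,250])
# rack
wood=lambda h,s,v:(s>90)&(h<20)
k=blob(w2,(105,60,428,235),wood,9)
fr=np.array([[u,k[k[:,0]==u][:,1].max()] for u in range(235,418)])
P=plane(w2,fr,.018); vx,vy,x0,y0=cv2.fitLine(P[:,:2].astype(np.float32),cv2.DIST_HUBER,0,.001,.001).ravel()
print("front edge dir",np.degrees(np.arctan2(vx,vy)),"at",x0,y0)
rt=np.array([[k[k[:,1]==v][:,0].max(),v] for v in range(95,200)])
Q=plane(w2,rt,.018); l=cv2.fitLine(Q[:,:2].astype(np.float32),cv2.DIST_HUBER,0,.001,.001).ravel(); print("right edge",np.degrees(np.arctan2(l[1],l[0])),l[2:])
print("corner",tri([(w1,(211,186)),(w2,(423.5,206))]).round(4), "railcorner",tri([(w1,(187,30)),(w2,(425,54))]).round(4))
print("lever end",tri([(w1,(18,118)),(w2,(270,143))]).round(4),"lever cyl",tri([(w1,(10,52)),(w2,(265,76))]).round(4))
# stand foot
f=lambda h,s,v:v
print("stand",plane(w1,(290,28),.01),plane(w1,(200,0),.1))
E
```

```text
c label (231.4206695778748, 192.55687253067163) (456.4092193955207, 213.76081756903673) [ 0.415  -0.0427  0.0488]
d label [ 0.4359 -0.1828  0.0455]
a label [ 0.4232 -0.3276  0.0608]
c [444.2 -13.6 163.1 133.6 -39.1]
c [449.  -22.  162.5 149.3 -40. ]
a [ 430.1 -335.9  154.5   54.9   -8.3]
grey hsv [ 47  18 130] [ 48  20 126] [60 17 59] desk [ 20  33 164] [ 21  33 163] shadow [20 39 98] [22 40 95]
front edge dir 176.23196 at 0.4090138 0.18581474
right edge 3.9476984 [ 0.49193624 -0.00414341]
corner [ 0.4202 -0.005   0.0138] railcorner [0.6297 0.0101 0.025 ]
lever end [0.5139 0.217  0.0783] lever cyl [0.5955 0.2227 0.0642]
stand [[ 0.63528903 -0.12627371  0.01      ]] [[ 0.6411133 -0.0300848  0.1      ]]
```

```bash
cat >> h.py <<'E'
TH=0.068; O=np.array([0.4967,0.2136,0]); RY=-np.pi/2+TH
Rz=R.from_euler("z",TH).as_matrix()
def rk(x,y,z): return O+Rz@np.array([x,y,z])      # rack frame (m) -> world
def torack(p): return Rz.T@(np.asarray(p)-O)
def tcp(p): return np.asarray(p)-[0,0,.019]        # grasp point -> TCP offset for tool-down
def go(p,yaw=RY,v=0.25):                            # grasp point target, tool down
    servo_line((np.asarray(p)-[0,0,.019]).tolist(),max_speed=v,orientation=down(yaw))
E
python3 - <<'E'
from meas import *
print("plate front", [torack(plane(w2,uv,.075)[0]).round(4).tolist() for uv in [(192.6,73),(208,220)]], "tab left",[torack(plane(w2,uv,.115)[0]).round(4).tolist() for uv in [(191,153),(197.5,198)]])
print("board inner top",[torack(plane(w2,uv,.078)[0]).round(4).tolist() for uv in [(110,108),(133,229),(126,108),(145,228)]])
YL=.002
grip(.65,20)
move_pose(tcp(rk(.02,YL,.17)).tolist(),down(RY)); shot("wrist","w3")
go(rk(.02,YL,.075),v=.15)
print("pre",F()); grip(0,20); s=read_state(); print("width",s["width"],s["finger_force"],F(),s["t"])
E
```

```text
plate front [[0.1083, 0.0906, 0.075], [-0.0786, 0.0969, 0.075]] tab left [[0.0121, 0.0941, 0.115], [-0.0426, 0.0941, 0.115]]
board inner top [[0.074, 0.2, 0.078], [-0.0834, 0.1998, 0.078], [0.0726, 0.1798, 0.078], [-0.0832, 0.1832, 0.078]]
pre [0.6, 0.8, -0.3]
width 0.00629652223640861 0.0 [0.0, 0.0, -0.3] 7.3167
```

```bash
python3 - <<'E'
from h import *
shot("wrist","w4"); print(read_state()["position"],torack(read_state()["position"]))
a=load("w3")["color"][60:480,100:540];b=load("w4")["color"][60:480,100:540]
cv2.imwrite("pics/v1.png",cv2.resize(np.hstack([a,b]),(800,382)))
E
```

```text
[0.51651475 0.21695715 0.05600626] [0.01999707 0.00200303 0.05600626]
```

View pics/v1.png

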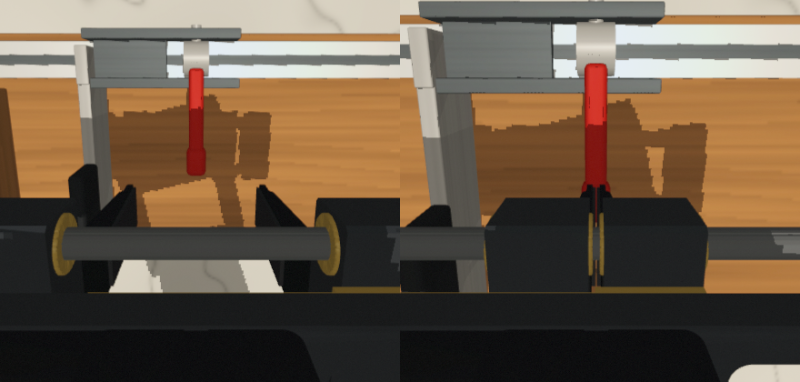

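```bash
python3 - <<'E'
from meas import *
red=lambda h,s,v:((h<6)|(h>174))&(s>150)&(v>60)
w3=load("w3")
obs=[]
for n,c,roi in [("w1",w1,(0,40,60,140)),("w2",w2,(240,60,300,170)),("w3",w3,(270,110,360,270))]:
    k=blob(c,roi,red,1); vm=k[:,1].max(); e=k[k[:,1]>vm-2]; uv=(e[:,0].mean(),vm+.5); obs.append((c,uv))
    print(n,uv,torack(plane(c,uv,.07)[0]).round(4))
for s in [(0,1),(0,2),(1,2),(0,1,2)]: print(s,torack(tri([obs[i] for i in s])).round(4))
E
```

```text
w1 (np.float64(20.5), np.float64(128.5)) [0.0054 0.0085 0.07  ]
w2 (np.float64(271.0), np.float64(152.5)) [0.005  0.0031 0.07  ]
w3 (np.float64(315.5), np.float64(252.5)) [0.0024 0.0015 0.07  ]
(0, 1) [0.005  0.0022 0.0784]
(0, 2) [0.0049 0.0016 0.0791]
(1, 2) [0.0053 0.0017 0.0802]
(0, 1, 2) [0.005  0.0018 0.079 ]
```

```bash
python3 - <<'E'
from h import *
c=load("w4")
for p in [(.005,.002,.079),(.005,.002,.067),(.029,.002,.079),(.02,.002,.056),(.02,.002,.075),(.03,.012,.056),(.03,-.008,.056)]: print(p,proj(c,rk(*p)).round(0))
a=c["color"][200:480,220:420]; cv2.imwrite("pics/v2.png",cv2.resize(np.clip(a.astype(int)*2,0,255).astype(np.uint8),None,fx=2.1,fy=2.1,interpolation=cv2.INTER_CUBIC))
s=read_state();print(s["width"],s["finger_force"],s["wrist_torque"])
E
```

```text
(0.005, 0.002, 0.079) [[314. 304.]]
(0.005, 0.002, 0.067) [[314. 294.]]
(0.029, 0.002, 0.079) [[314. 259.]]
(0.02, 0.002, 0.056) [[314. 262.]]
(0.02, 0.002, 0.075) [[314. 274.]]
(0.03, 0.012, 0.056) [[296. 245.]]
(0.03, -0.008, 0.056) [[332. 245.]]
0.006351143805124321 0.0 [ 0.03077092  0.01167975 -0.03528291]
```

View pics/v2.png

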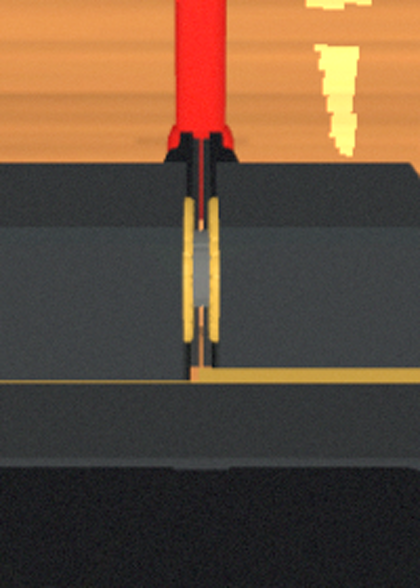

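```bash
python3 - <<'E'
from meas import *
red=lambda h,s,v:((h<6)|(h>174))&(s>150)&(v>40)
def tip(c,roi=(270,60,360,330)):
    k=blob(c,roi,red,1); vm=k[:,1].max(); e=k[k[:,1]>vm-2]; return (e[:,0].mean(),vm+.5)
grip(.65,20); c=shot("wrist","w5"); u=tip(c); print("open at z.056",u,torack(plane(c,u,.07)[0]).round(4))
go(rk(.02,.002,.17)); d=shot("wrist","w6"); v=tip(d); print(v,"tri",torack(tri([(c,u),(d,v)])).round(4))
s=shot("side","side1")
a=load("w5")["color"][150:480,150:490]; b=cv2.resize(s["color"][170:270,210:310],(330,330),interpolation=cv2.INTER_CUBIC)
cv2.imwrite("pics/v3.png",np.hstack([np.clip(a.astype(int)*2,0,255).astype(np.uint8),b]))
E
```

```text
open at z.056 (np.float64(314.5), np.float64(303.5)) [0.001  0.0018 0.07  ]
(np.float64(315.5), np.float64(252.5)) tri [0.0032 0.0015 0.0748]
```

View pics/v3.png

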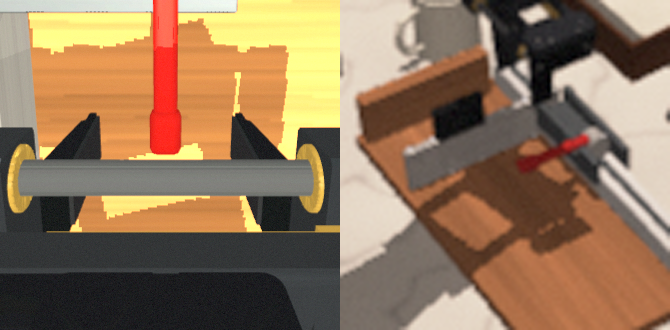

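The side crop shows the lever still flat. By perspective, the visible fingertips sit about 35 mm behind the nominal TCP, so they closed above the lever. I'll check this by going lower, which stays above the bed either way.

```bash
python3 - <<'E'
from meas import *
servo_line(rk(.02,.0018,.031).tolist(),max_speed=.15,orientation=down(RY)); print(F())
servo_line(rk(.02,.0018,.024).tolist(),max_speed=.05,orientation=down(RY)); print(F())
grip(0,20); s=read_state(); print("width",s["width"],s["finger_force"],F(),s["t"],s["position"])
s=shot("side","side2");shot("wrist","w7")
E
```

```text
[-0.3, -0.6, 0.8]
[-0.5, -0.2, 0.6]
width 0.1680988088100409 19.999939799308777 [0.6, 1.3, -0.1] 11.2083 [0.51650676 0.21701996 0.02400425]
```

```bash
python3 - <<'E'
from h import *
def lg(phi): # lever grip offset from pivot in rack x,z
    return np.array([-80*np.cos(phi)+10*np.sin(phi),80*np.sin(phi)+10*np.cos(phi)])/1000
p0=read_state()["position"]; r0=torack(p0)
for phi in np.linspace(0,1.63,10)[1:]:
    d=lg(phi)-lg(0)
    servo_line(rk(r0[0]+d[0],r0[1],r0[2]+d[1]).tolist(),max_speed=.12,orientation=down(RY))
    s=read_state(); print(round(phi,2),F(),round(s["width"],3),round(s["finger_force"],1))
shot("side","side3"); shot("wrist","w8"); print(s["t"])
E
```

```text
0.18 [-3.9, -2.0, 2.2] 0.161 20.0
0.36 [-4.9, 1.5, 1.0] 0.166 20.0
0.54 [-3.5, -1.3, 2.4] 0.163 20.0
0.72 [-1.2, -1.0, 1.7] 0.167 20.0
0.91 [0.2, -1.7, 0.9] 0.167 20.0
1.09 [-0.3, -1.5, 1.2] 0.167 20.0
1.27 [-0.6, -2.0, 1.4] 0.163 20.0
1.45 [0.9, -0.5, 3.2] 0.161 20.0
1.63 [1.6, -0.8, 4.7] 0.152 20.0
13.7833
```

```bash
python3 - <<'E'
from meas import *
grip(.5); r=torack(read_state()["position"]); print(r)
servo_line(rk(r[0],r[1],.2).tolist(),max_speed=.25); c=shot("wrist","w9"); shot("side","side4")
grip(0); move_pose(rk(-.04,-.09,.06).tolist(),down(RY))
z=.02; servo_line(rk(-.04,-.09,z).tolist(),max_speed=.1); f0=read_state()["ft_force"][2]
while z>-.03:
    z-=.002; servo_line(rk(-.04,-.09,z).tolist(),max_speed=.04)
    f=read_state()["ft_force"][2]-f0
    if abs(f)>4: break
print("touch",z,f,read_state()["position"][2],read_state()["t"])
servo_line(rk(-.04,-.09,.1).tolist(),max_speed=.25)
E
```

```text
[0.11471079 0.00205733 0.0932241 ]
touch -0.020000000000000004 14.573244422501796 -0.01777286136991245 22.6917
```

```bash
cat >> h.py <<'E'
D=.0355
def tip(p,yaw=RY,v=.25,free=False):   # real fingertip target, tool down
    q=(np.asarray(p,float)-[0,0,D]).tolist()
    (move_pose(q,down(yaw)) if free else servo_line(q,max_speed=v,orientation=down(yaw)))
def st(): s=read_state(); return "t%.1f w%.3f ff%.1f F%s rack%s"%(s["t"],s["width"],s["finger_force"],F(),torack(np.array(s["position"])+[0,0,D]).round(4))
E
python3 - <<'E'
from h import *
grip(.5,25)
tip(rk(-.015,.090,.15),free=True); tip(rk(-.015,.090,.088),v=.15); print(st())
grip(0,25); print(st())
tip(rk(-.015,0,.088),v=.12); print(st())
tip(rk(-.015,-.086,.088),v=.12); print(st())
grip(.5); tip(rk(-.015,-.086,.17)); 
move_pose([0.42,-0.16,0.30],down(-np.pi/2)); shot("wrist","wa"); shot("top","top3"); shot("side","side5"); print(st())
a=load("wa")["color"][0:300]; b=load("top3")["color"][180:400,130:530]
cv2.imwrite("pics/v4.png",np.vstack([cv2.resize(a,(640,300)),cv2.resize(b,(540,297)) if 0 else cv2.resize(b,(640,300))]))
E
```

```text
t25.6 w0.503 ff0.0 F[0.1, 0.1, 0.2] rack[-0.0147  0.0892  0.0883]
t26.2 w0.125 ff25.0 F[-0.8, 0.8, 1.3] rack[-0.0149  0.0904  0.0883]
t27.1 w0.125 ff25.0 F[-1.9, -2.0, 5.4] rack[-0.0149 -0.0004  0.0883]
t28.0 w0.126 ff25.0 F[-1.7, -1.7, 7.0] rack[-0.015  -0.0873  0.0883]
t30.7 w0.501 ff0.0 F[0.2, -0.4, -0.6] rack[-0.1018 -0.3666  0.3344]
```

View pics/v4.png

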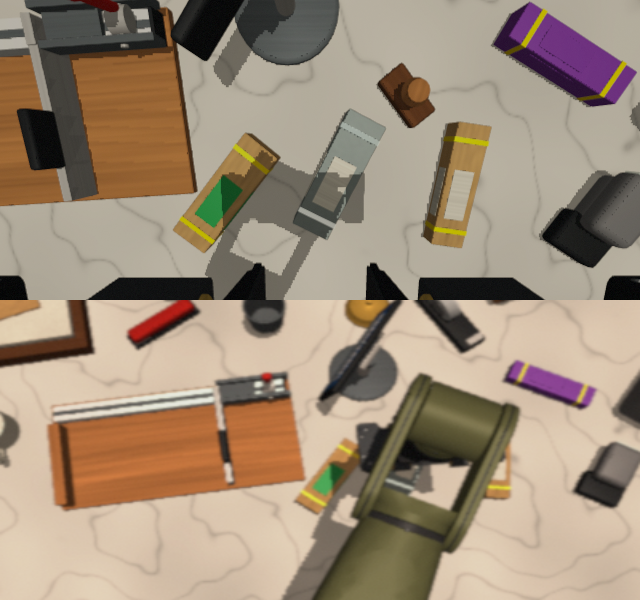

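```bash
cat >> meas.py <<'E'
def cartons(c,rois):
    out={}
    for n,(roi,z) in rois.items():
        im=dict(c); im["color"]=c["color"].copy()
        if n=="c" and "cut" in c: u,v=c["cut"]; im["color"][:v,:u]=200
        f=(lambda h,s,v:(h>32)&(h<110)&(s>6)&(v>25)) if n=="d" else (lambda h,s,v:s>70)
        k=blob(im,roi,f,11); out[n]=box(c,k,z)
    return out
E
python3 - <<'E'
from meas import *
c=load("wa"); c["cut"]=(197,197)
print(cartons(c,{"c":((170,128,288,258),.024),"d":((288,104,390,242),.024),"a":((420,118,496,250),.02)}))
E
```

```text
{'c': array([418.7, -42.9, 167.3,  58.1, -39.6]), 'd': array([ 442. , -186.8,  166.6,   58. ,  -27.8]), 'a': array([ 429.5, -334.7,  168.1,   63.8,  -10. ])}
```

```bash
cat > pick.py <<'E'
from meas import *
def pick(x,y,ang,tz,op=.68,N=25):
    yaw=np.radians(ang-90); 
    grip(op,N); tip([x,y,.13],yaw,free=True); tip([x,y,tz],yaw,v=.15); print("down",st())
    grip(0,N); print("grip",st())
    tip([x,y,.16],yaw,v=.2); print("lift",st())
def place(ry,tz,w,rx=-.005,rel=.62):
    tip(rk(rx,ry,.17),free=True); print("over",st())
    tip(rk(rx,ry,.018+tz+.012),v=.2); tip(rk(rx,ry,.018+tz+.001),v=.04); print("low",st())
    grip(rel); tip(rk(rx,ry,.17),v=.25)
E
python3 - <<'E'
from pick import *
pick(.4187,-.0429,-39.6,.022)
place(.136,.022,.048); shot("wrist","wb0")
move_pose([0.42,-0.20,0.30],down(-np.pi/2)); shot("wrist","wb"); shot("side","side6"); print(st())
a=load("wb")["color"][0:300]; b=load("wb0")["color"][0:300]
cv2.imwrite("pics/v5.png",np.vstack([a,b]))
E
```

```text
down t33.1 w0.682 ff0.0 F[0.4, 0.1, 0.6] rack[-0.0941 -0.2511  0.0231]
grip t33.5 w0.505 ff25.0 F[-1.7, -1.5, 5.4] rack[-0.0947 -0.251   0.0229]
lift t34.4 w0.507 ff25.0 F[-0.4, -0.9, -2.9] rack[-0.0964 -0.2501  0.1582]
over t35.8 w0.506 ff25.0 F[0.5, 0.1, -2.5] rack[-0.0049  0.1349  0.1697]
low t37.0 w0.503 ff25.0 F[-0.1, -0.0, -3.0] rack[-0.005   0.136   0.0411]
t40.4 w0.618 ff0.0 F[-0.7, -0.6, 0.1] rack[-0.1043 -0.4068  0.3351]
```

View pics/v5.png

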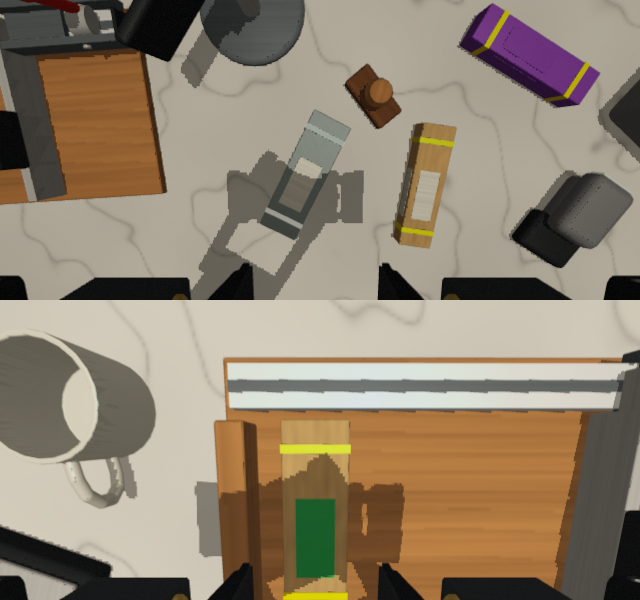

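```bash
python3 - <<'E'
from pick import *
m=cartons(load("wb"),{"d":((255,104,354,242),.024),"a":((388,118,460,250),.02)}); print(m)
x,y,_,_,ang=m["d"]; assert abs(x-442)<8 and abs(y+187)<8
pick(x/1e3,y/1e3,ang,.022)
place(.068,.022,.048); shot("wrist","wc0")
move_pose([0.42,-0.26,0.30],down(-np.pi/2)); c=shot("wrist","wc"); shot("top","top5"); print(st())
rel=[proj(c,[.43,-.335,.02])[0]]; print(rel)
print(cartons(c,{"a":((int(rel[0][0]-52),100,int(rel[0][0]+48),255),.02)}))
cv2.imwrite("pics/v6.png",np.vstack([load("wc")["color"][0:300],load("wc0")["color"][0:300]]))
E
```

```text
{'d': array([ 441.5, -185.6,  164.5,   57. ,  -28.6]), 'a': array([ 428.6, -336.3,  168.3,   59.7,  -10.9])}
down t42.5 w0.679 ff0.0 F[-0.2, 0.1, -0.0] rack[-0.0811 -0.3953  0.0233]
grip t42.9 w0.509 ff24.8 F[-0.2, 1.2, 4.2] rack[-0.0813 -0.3948  0.023 ]
lift t43.7 w0.504 ff24.8 F[-0.0, 1.6, -2.2] rack[-0.0834 -0.3938  0.1581]
over t45.4 w0.505 ff25.0 F[0.7, -0.4, -1.6] rack[-0.0048  0.0671  0.1698]
low t46.6 w0.507 ff25.0 F[0.6, -0.1, -1.7] rack[-0.005   0.068   0.0411]
t49.9 w0.621 ff0.0 F[0.2, 0.2, -0.9] rack[-0.1083 -0.4666  0.3351]
[array([374.77184792, 186.61153182])]
{'a': array([ 429.3, -335.8,  155.8,   48.7,   -8.2])}
```

View pics/v6.png

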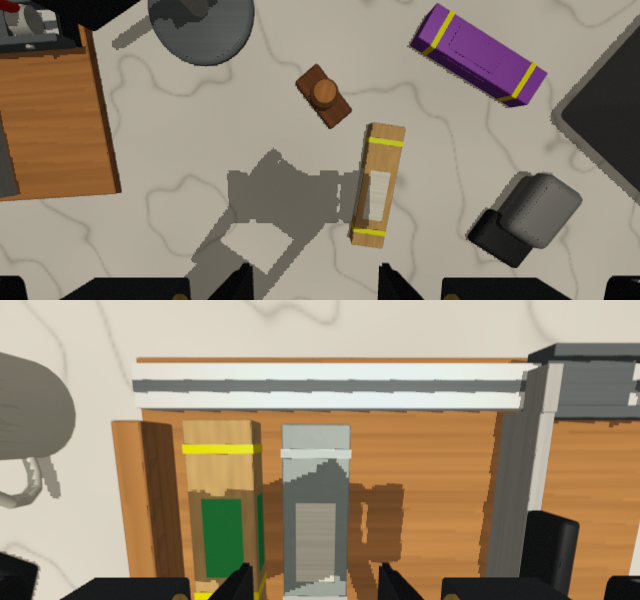

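```bash
python3 - <<'E'
from pick import *
pick(.4293,-.3358,-8.2,.023,op=.62)
place(.004,.023,.040,rel=.55); 
grip(.5,30); tip(rk(-.015,-.0873,.16),free=True); shot("wrist","wd0"); shot("side","side7")
tip(rk(-.015,-.0873,.088),v=.15); grip(0,30); print("tab",st())
tip(rk(-.015,-.02,.088),v=.12); print(st()); tip(rk(-.015,.02,.088),v=.06); print(st())
y=.02
while y<.044:
    y+=.002; tip(rk(-.015,y,.088),v=.04); f=read_state()["ft_force"]; print(round(y,3),F(),torack(read_state()["position"]).round(4)[1])
    if np.hypot(f[0],f[1])>14: break
E
```

```text
down t51.9 w0.623 ff0.0 F[0.2, 0.4, 0.5] rack[-0.1036 -0.5444  0.0244]
grip t52.4 w0.422 ff25.0 F[-0.5, 1.2, 6.0] rack[-0.1041 -0.5438  0.0239]
lift t53.2 w0.422 ff25.0 F[0.4, 0.9, -3.1] rack[-0.1055 -0.5426  0.1581]
over t55.2 w0.428 ff24.2 F[1.3, -0.1, -2.3] rack[-0.0047  0.0032  0.17  ]
low t56.4 w0.424 ff24.2 F[0.1, 0.1, -1.4] rack[-0.0048  0.0041  0.0422]
tab t60.0 w0.001 ff0.0 F[-0.1, 0.4, -0.0] rack[-0.015  -0.0873  0.088 ]
t60.7 w0.003 ff0.0 F[0.1, 0.0, -1.4] rack[-0.0151 -0.0201  0.0879]
t61.5 w0.005 ff0.0 F[0.5, -0.4, 0.3] rack[-0.0151  0.02    0.0879]
0.022 [-0.1, -0.2, 0.3] 0.0219
0.024 [0.7, -0.1, 0.3] 0.024
0.026 [-0.4, -0.1, -0.7] 0.0261
0.028 [-0.0, 0.2, -0.3] 0.0281
0.03 [0.1, 0.2, -0.1] 0.0301
0.032 [-0.2, -0.2, 0.2] 0.0321
0.034 [-0.1, 0.5, 0.3] 0.0341
0.036 [-0.5, 0.7, 0.8] 0.0361
0.038 [-0.0, 0.1, 0.2] 0.0381
0.04 [0.7, 0.2, 0.8] 0.04
0.042 [0.4, -2.2, 0.3] 0.0418
0.044 [0.2, -2.6, 0.1] 0.0439
```

The pinch missed the tab (width 0), so I'm looking before doing anything else.

```bash
python3 - <<'E'
from pick import *
r=torack(read_state()["position"]); servo_line(rk(r[0],r[1]-.004,r[2]).tolist(),max_speed=.05)
servo_line(rk(-.015,-.03,.16).tolist(),max_speed=.25); shot("wrist","we"); print(st())
cv2.imwrite("pics/v7.png",np.vstack([load("wd0")["color"][0:300],load("we")["color"][0:300]]))
E
```

```text
t65.5 w0.004 ff0.0 F[0.2, -0.1, -0.6] rack[-0.0162 -0.0297  0.1935]
```

View pics/v7.png

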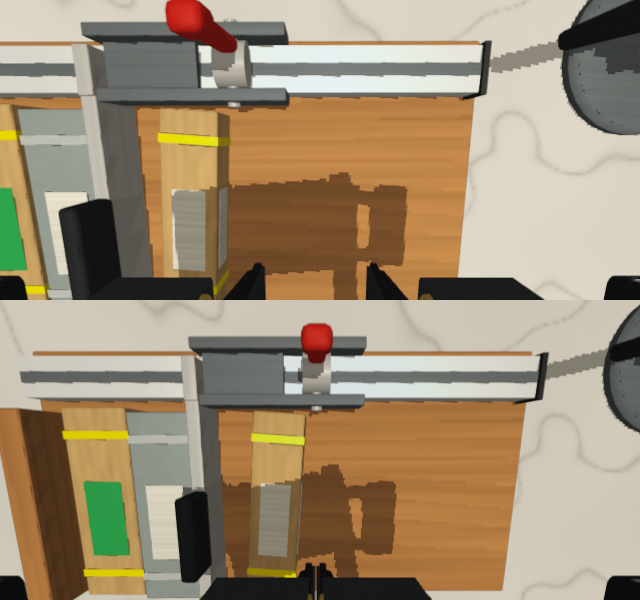

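The held carton must have swept the upright lever, dragging the plate to y≈0.08 rack. Cartons c (105,520) and d (158,520) are now snug in the lane and a (275,500) lies behind the plate. To mend it, I'll park a further back on the bed, open the plate, then place a in the lane using straight lines clear of the lever.

```bash
python3 - <<'E'
from pick import *
yel=lambda h,s,v:(h>22)&(h<34)&(s>150)&(v>80)
for n,roi in [("we",(240,100,320,160)),("we",(240,250,310,285)),("wd0",(150,120,240,155))]:
    c=load(n); k=blob(c,roi,yel,3); p=[torack(q) for q in plane(c,k,.058)]; p=np.array(p); print(n,p.min(0).round(4),p.max(0).round(4))
c=load("we"); print("plate front top ref px->", [torack(plane(c,uv,.075)[0]).round(4) for uv in [(183,60),(189,190)]],"tab",[torack(plane(c,uv,.115)[0]).round(4) for uv in [(176,195),(207,192)]])
E
```

```text
we [ 0.0475 -0.0215  0.058 ] [0.0566 0.0198 0.058 ]
we [-0.0618 -0.0131  0.058 ] [-0.0529  0.0277  0.058 ]
wd0 [ 0.048  -0.0291  0.058 ] [0.0568 0.0202 0.058 ]
plate front top ref px-> [array([0.1059, 0.0625, 0.075 ]), array([0.0145, 0.0656, 0.075 ])] tab [array([0.0163, 0.0612, 0.115 ]), array([0.0183, 0.0407, 0.115 ])]
```

```bash
python3 - <<'E'
from pick import *
N=25; yaw=RY-np.radians(4.2)
grip(.55,N); tip(rk(-.003,.002,.16),yaw); tip(rk(-.003,.002,.046),yaw,v=.12); print("down",st())
grip(0,N); print("grip",st())
tip(rk(-.003,.002,.19),yaw,v=.2); print("lift",st()); tip(rk(-.04,0,.19),RY,v=.2); tip(rk(-.04,-.165,.19),v=.25)
tip(rk(-.04,-.165,.058),v=.2); tip(rk(-.04,-.165,.046),v=.04); print("low",st()); grip(.6); tip(rk(-.04,-.165,.17))
grip(.5,30); tip(rk(-.015,.056,.17)); shot("wrist","wf"); tip(rk(-.015,.056,.088),v=.15); print(st()); grip(0,30); print("tab",st())
if read_state()["width"]>.08:
    tip(rk(-.015,-.054,.088),v=.12); print(st()); grip(.5); tip(rk(-.015,-.054,.18)); tip(rk(-.10,-.12,.28)); shot("wrist","wg"); print(st())
    cv2.imwrite("pics/v8.png",load("wg")["color"])
E
```

```text
down t67.9 w0.549 ff0.0 F[-0.2, 0.1, 0.9] rack[-0.0021  0.0022  0.047 ]
grip t68.3 w0.422 ff25.0 F[-0.2, 0.1, 3.2] rack[-0.0023  0.0024  0.0469]
lift t69.2 w0.422 ff25.0 F[0.1, -0.6, -1.8] rack[-0.0043  0.0016  0.188 ]
low t71.6 w0.420 ff25.0 F[-0.7, 0.9, 1.6] rack[-0.0391 -0.1651  0.0467]
t75.0 w0.500 ff0.0 F[0.4, -0.2, 0.2] rack[-0.0143  0.0559  0.0888]
tab t75.7 w0.128 ff30.0 F[-0.5, 1.7, 0.9] rack[-0.0148  0.0565  0.0884]
t76.8 w0.127 ff30.0 F[-1.6, -1.9, 4.4] rack[-0.0149 -0.0546  0.0884]
t78.8 w0.500 ff0.0 F[0.3, 0.4, -1.5] rack[-0.1005 -0.1197  0.2777]
```

```bash
python3 - <<'E'
from pick import *
yel=lambda h,s,v:(h>22)&(h<34)&(s>150)&(v>60)
grn=lambda h,s,v:(h>45)&(h<85)&(s>120)&(v>20)
gry=lambda h,s,v:(h>32)&(h<110)&(s>6)&(s<60)&(v>25)
def roi(c,x0,x1,y0,y1,z):
    p=proj(c,[rk(x,y,z) for x in (x0,x1) for y in (y0,y1)]); a=np.clip(p.min(0),0,[639,479]).astype(int);b=np.clip(p.max(0),1,[640,280]).astype(int); return (a[0],a[1],b[0],b[1])
def rep(n,lab,r,f,z):
    c=load(n)
    try: k=blob(c,roi(c,*r,z),f,3)
    except ValueError: print(n,lab,"none"); return
    p=np.array([torack(q) for q in plane(c,k,z)])[:,:2]; print(n,lab,p.min(0).round(4),p.max(0).round(4))
for n in ("wf","wg"):
    rep(n,"a far tape",(.0,.05,-.21,-.12),yel,.058); rep(n,"a near tape",(-.11,-.06,-.21,-.12),yel,.058)
    rep(n,"c far tape",(.03,.08,.08,.19),yel,.066); rep(n,"c near",(-.09,-.03,.08,.19),yel,.066)
    rep(n,"c label",(-.05,.04,.08,.19),grn,.066); rep(n,"d",(-.08,.072,.045,.125),gry,.066)
E
```

```text
wf a far tape [ 0.0129 -0.1855] [ 0.0226 -0.1209]Traceback (most recent call last):
  File "<stdin>", line 13, in <module>
  File "<stdin>", line 9, in rep
  File "meas.py", line 7, in blob
    x0,y0,x1,y1=roi; im=c["color"][y0:y1,x0:x1]; hsv=cv2.cvtColor(im,cv2.COLOR_BGR2HSV).astype(int)
                                                     ~~~~~~~~~~~~^^^^^^^^^^^^^^^^^^^^^^
cv2.error: OpenCV(4.12.0) /io/opencv/modules/imgproc/src/color.cpp:199: error: (-215:Assertion failed) !_src.empty() in function 'cvtColor'
```

```bash
cat >> pick.py <<'E'
yel=lambda h,s,v:(h>22)&(h<34)&(s>150)&(v>60)
grn=lambda h,s,v:(h>45)&(h<85)&(s>120)&(v>20)
gry=lambda h,s,v:(h>32)&(h<110)&(s>6)&(s<60)&(v>25)
def roi(c,x0,x1,y0,y1,z):
    p=proj(c,[rk(x,y,z) for x in (x0,x1) for y in (y0,y1)]); a=np.clip(p.min(0),0,[639,479]).astype(int);b=np.clip(p.max(0),1,[640,280]).astype(int); return (a[0],a[1],b[0],b[1])
def rep(n,lab,r,f,z):
    c=load(n)
    try: k=blob(c,roi(c,*r,z),f,3)
    except Exception: print(n,lab,"none"); return
    p=np.array([torack(q) for q in plane(c,k,z)])[:,:2]; print(n,lab,p.min(0).round(4),p.max(0).round(4))
def repall(n,ya=None):
    if ya: rep(n,"a far",(.0,.09,ya-.04,ya+.04),yel,.058); rep(n,"a near",(-.12,-.04,ya-.04,ya+.04),yel,.058)
    rep(n,"c far",(.03,.08,.08,.19),yel,.066); rep(n,"c near",(-.09,-.03,.08,.19),yel,.066)
    rep(n,"c label",(-.05,.04,.08,.19),grn,.066); rep(n,"d",(-.08,.072,.045,.125),gry,.066)
E
python3 - <<'E'
from pick import *
repall("wf",-.165); repall("wg",-.165)
E
```

```text
wf a far [ 0.0129 -0.1855] [ 0.0226 -0.121 ]
wf a near none
wf c far [0.0526 0.1115] [0.0587 0.161 ]
wf c near none
wf c label [-0.0388  0.1218] [0.0207 0.1506]
wf d [-0.0508  0.0641] [0.0725 0.1114]
wg a far [ 0.0092 -0.1863] [ 0.0192 -0.1431]
wg a near [-0.0979 -0.185 ] [-0.0876 -0.1436]
wg c far [0.0526 0.1119] [0.0585 0.1619]
wg c near [-0.0577  0.112 ] [-0.0519  0.1621]
wg c label [-0.0394  0.1221] [0.02  0.151]
wg d [-0.0764  0.0445] [0.0725 0.1114]
```

```bash
python3 - <<'E'
from pick import *
N=25
grip(.6,N); tip(rk(-.04,-.165,.15)); tip(rk(-.04,-.165,.045),v=.15); grip(0,N); print("grip",st())
tip(rk(-.04,-.165,.19),v=.25); tip(rk(-.04,.021,.19)); tip(rk(-.005,.021,.19)); print("over",st())
tip(rk(-.005,.021,.058),v=.2); tip(rk(-.005,.021,.046),v=.04); print("low",st()); grip(.58); tip(rk(-.005,.021,.17))
grip(.5,30); tip(rk(-.015,-.0546,.17)); shot("wrist","wh"); repall("wh",.021)
tip(rk(-.015,-.0546,.088),v=.15); grip(0,30); print("tab",st())
E
```

```text
grip t81.3 w0.416 ff25.0 F[-1.7, 0.9, 3.9] rack[-0.0393 -0.1651  0.0459]
over t83.2 w0.415 ff25.0 F[-0.4, 0.7, -2.0] rack[-0.0043  0.0194  0.1898]
low t84.5 w0.416 ff25.0 F[-0.1, -0.3, -1.1] rack[-0.0051  0.021   0.046 ]
wh a far [ 0.0467 -0.0066] [0.0537 0.0417]
wh a near [-0.0445 -0.0063] [-0.0445 -0.0063]
wh c far [0.0525 0.112 ] [0.0586 0.1622]
wh c near none
wh c label [-0.0392  0.1223] [0.0205 0.1513]
wh d [-0.0505  0.0437] [0.0724 0.1117]
tab t88.0 w0.122 ff30.0 F[-0.7, -0.6, 1.7] rack[-0.0149 -0.0546  0.0882]
```

```bash
python3 - <<'E'
from pick import *
tip(rk(-.015,-.01,.088),v=.1); print(st()); tip(rk(-.015,.026,.088),v=.06); print(st())
y=.026
while y<.050:
    y+=.0015; tip(rk(-.015,y,.088),v=.04); s=read_state(); f=Rz.T@s["ft_force"]; print(round(y,4),f.round(1),torack(s["position"]).round(4)[1],round(s["width"],3))
    if abs(f[1])>18 or s["width"]<.09: break
print(st())
E
```

```text
t88.6 w0.122 ff30.0 F[-0.8, 1.5, 2.6] rack[-0.0149 -0.0092  0.0882]
t89.3 w0.121 ff30.0 F[-0.2, -0.2, 4.4] rack[-0.0148  0.0269  0.0883]
0.0275 [-0.9 -4.   5.1] 0.0273 0.12
0.029 [-1.5 -4.1  5.9] 0.0285 0.126
0.0305 [-0.8 -4.9  5.4] 0.0299 0.123
0.032 [-1.  -5.5  5.9] 0.0314 0.127
0.0335 [ 0.3 -5.   6.4] 0.0329 0.124
0.035 [-0.  -4.6  5.6] 0.0344 0.123
0.0365 [-0.1 -5.7  5.4] 0.0359 0.119
0.038 [-0.5 -4.7  5.7] 0.0374 0.121
0.0395 [-0.1 -3.7  6.1] 0.0389 0.128
0.041 [-0.4 -4.1  6.1] 0.0404 0.128
0.0425 [-2.2 -7.   5.2] 0.0413 0.125
0.044 [ -1.6 -13.4   8.3] 0.0411 0.127
0.0455 [ -2.2 -17.5   9.2] 0.0411 0.128
0.047 [ -1.8 -23.8   9.6] 0.0409 0.124
t92.8 w0.124 ff30.1 F[-0.2, -23.9, 9.6] rack[-0.0149  0.0409  0.0881]
```

```bash
python3 - <<'E'
from pick import *
tip(rk(-.015,.0428,.088),v=.04); print(st()); grip(.35); print(st()); tip(rk(-.015,.042,.2))
grip(0,30); tip(rk(.15,-.048,.2)); shot("wrist","wi"); shot("top","top6"); repall("wi",.065)
tip(rk(.15,-.048,.141),v=.2); print(st())
def S(p,r=.078,h=.0165): return np.array([.1-r*np.cos(p)+h*np.sin(p),.064+r*np.sin(p)+h*np.cos(p)])
for p in list(np.linspace(1.6,.08,12)):
    x,z=S(p); tip(rk(x+.010*np.sin(p),-.048,z),v=.12); print(round(p,2),st())
    if np.linalg.norm(read_state()["ft_force"])>35: print("STOP"); break
E
```

```text
t93.1 w0.125 ff30.0 F[-0.5, -7.0, 6.1] rack[-0.0148  0.0413  0.0882]
t93.7 w0.354 ff0.0 F[0.8, 0.1, 0.2] rack[-0.0151  0.0429  0.0879]
wi a far none
wi a near none
wi c far none
wi c near none
wi c label none
wi d none
t96.5 w0.000 ff0.0 F[1.7, -1.1, 0.3] rack[ 0.1492 -0.0476  0.1406]
1.6 t96.8 w0.003 ff0.0 F[-0.3, -0.8, 0.6] rack[ 0.1299 -0.0477  0.1437]
1.46 t97.1 w0.003 ff0.0 F[-0.1, 0.2, 0.7] rack[ 0.1186 -0.048   0.1443]
1.32 t97.3 w0.004 ff0.0 F[-0.1, -0.6, 0.1] rack[ 0.1069 -0.048   0.1439]
1.19 t97.6 w0.004 ff0.0 F[0.6, 0.1, 0.2] rack[ 0.0951 -0.048   0.1424]
1.05 t97.8 w0.003 ff0.0 F[0.0, 0.2, 0.4] rack[ 0.0837 -0.048   0.1396]
0.91 t98.1 w0.007 ff0.0 F[0.4, 0.4, 0.5] rack[ 0.0726 -0.048   0.1354]
0.77 t98.3 w0.004 ff0.0 F[0.4, -0.0, -0.5] rack[ 0.0621 -0.048   0.1299]
0.63 t98.6 w0.003 ff0.0 F[0.5, 0.0, 0.2] rack[ 0.0523 -0.048   0.1231]
0.49 t98.8 w0.004 ff0.0 F[-0.6, -0.0, -0.4] rack[ 0.0431 -0.0481  0.115 ]
0.36 t99.1 w0.002 ff0.0 F[0.7, -0.3, -0.5] rack[ 0.0353 -0.0481  0.106 ]
0.22 t99.3 w0.009 ff0.0 F[-0.1, 0.6, -0.4] rack[ 0.0286 -0.0481  0.0962]
0.08 t99.6 w0.005 ff0.0 F[0.3, -0.2, -0.1] rack[ 0.0233 -0.0481  0.0858]
```

```bash
python3 - <<'E'
from pick import *
tip(rk(-.03,-.048,.2)); shot("wrist","wj"); 
tip(rk(-.06,-.02,.28)); shot("wrist","wk"); print(st())
red=lambda h,s,v:((h<6)|(h>174))&(s>150)&(v>40)
for n in ("wj","wk"):
    c=load(n); hsv=cv2.cvtColor(c["color"],cv2.COLOR_BGR2HSV); 
    m=red(*[hsv[...,i].astype(int) for i in range(3)]).astype(np.uint8); k=max(cv2.findContours(m,0,1)[0],key=cv2.contourArea)[:,0]
    print(n,cv2.contourArea(k),k.min(0),k.max(0),"base cyl proj",proj(c,rk(.1,-.048,.064)),"tip up",proj(c,rk(.1147,-.048,.143)),"tip flat",proj(c,rk(.02,-.048,.074)))
repall("wk",.065)
cv2.imwrite("pics/v9.png",np.vstack([load("wk")["color"][0:300],load("wj")["color"][0:300]]))
E
```

```text
t100.8 w0.005 ff0.0 F[0.3, 0.1, -0.5] rack[-0.0606 -0.0204  0.2776]
wj 1933.5 [306  62] [326 183] base cyl proj [[314.38562425  51.68691412]] tip up [[313.91635656 -12.09156729]] tip flat [[314.40203574 162.77875481]]
wk 1246.0 [337  43] [353 142] base cyl proj [[345.13085757  35.35558962]] tip up [[353.93339164 -16.75731279]] tip flat [[344.29265426 125.48213774]]
wk a far [0.047  0.0491] [0.0534 0.087 ]
wk a near [-0.0628  0.0489] [-0.0576  0.0864]
wk c far [0.0524 0.1347] [0.0586 0.1837]
wk c near [-0.0573  0.1342] [-0.0512  0.1839]
wk c label [-0.0391  0.1444] [0.0197 0.1732]
wk d [-0.076  0.085] [0.0709 0.1347]
```

```bash
python3 - <<'E'
from pick import *
red=lambda h,s,v:((h<6)|(h>174))&(s>150)&(v>40)
def tp(n):
    c=load(n); k=blob(c,(280,30,370,230),red,1); vm=k[:,1].max(); e=k[k[:,1]>vm-2]; return (c,(e[:,0].mean(),vm+.5))
print("before",torack(tri([tp("wj"),tp("wk")])).round(4))
tip(rk(.018,-.048,.12)); tip(rk(.018,-.048,.088),v=.1)
f0=read_state()["ft_force"][2]; z=.088
while z>.064:
    z-=.002; tip(rk(.018,-.048,z),v=.04); s=read_state(); f=s["ft_force"][2]-f0; print(round(z,3),round(f,1),round(s["position"][2]+D,4))
    if f>22: break
tip(rk(.018,-.048,.12)); tip(rk(-.03,-.048,.2)); shot("wrist","wl"); tip(rk(-.06,-.02,.28)); shot("wrist","wm"); print(st())
print("after",torack(tri([tp("wl"),tp("wm")])).round(4))
E
```

```text
before [ 0.0044 -0.0489  0.0754]
0.086 0.7 0.0866
0.084 0.2 0.0839
0.082 0.6 0.0818
0.08 3.1 0.0804
0.078 11.0 0.0801
0.076 20.5 0.0798
0.074 29.3 0.0794
t105.4 w0.006 ff0.0 F[-0.5, 0.3, 0.3] rack[-0.0606 -0.0204  0.2775]
after [ 0.0044 -0.0488  0.0774]
```

```bash
python3 - <<'E'
from pick import *
c=load("wi");hsv=cv2.cvtColor(c["color"],cv2.COLOR_BGR2HSV).astype(int)
h,s,v=[hsv[...,i] for i in range(3)]; m=(((h<6)|(h>174))&(s>150)&(v>40)).astype(np.uint8); k=max(cv2.findContours(m,0,1)[0],key=cv2.contourArea)[:,0]
print("wi red",cv2.contourArea(k),k.min(0),k.max(0),"pred up",proj(c,rk(.1147,-.048,.15)),"flat",proj(c,rk(.01,-.048,.074)))
print("q",read_state()["q"].round(2))
move_pose([.50,-.05,.33],down(-np.pi/2)); shot("wrist","x1"); move_pose([.50,-.2,.33],down(-np.pi/2)); shot("wrist","x2"); print(st()); shot("top","top7")
a=[load(n)["color"][0:300] for n in ("x1","x2")]
cv2.imwrite("pics/v10.png",np.clip(np.vstack(a).astype(int)*1.5,0,255).astype(np.uint8))
E
```

```text
wi red 6721.0 [188   9] [340 121] pred up [[314.7395747  308.03212843]] flat [[314.96882785 380.96034784]]
q [ 0.3  -0.3   1.94 -0.    1.5   1.8 ]
t107.2 w0.007 ff0.0 F[-0.7, -0.1, -0.6] rack[-0.0245 -0.4114  0.3654]
```

View pics/v10.png

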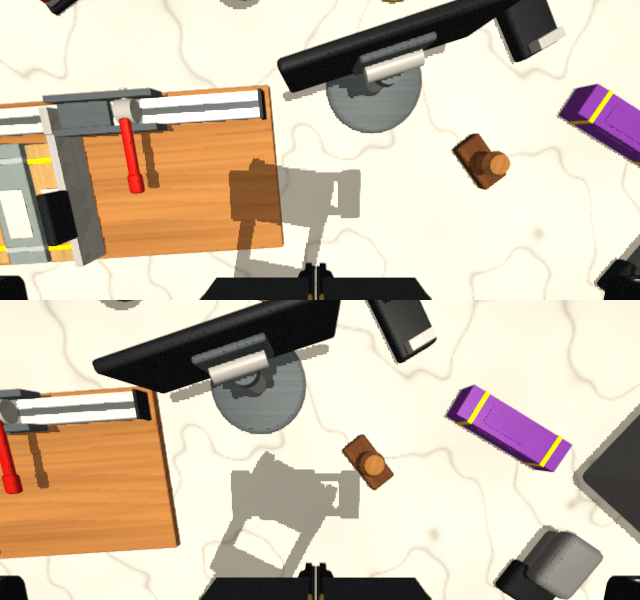

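x1 shows the tablet's back, with the hinge bracket at (395,60) and its left end at (280,65)-(288,92). x2 shows the left end at (95,62)-(162,92). The screen already faces mostly away, so the sweep turned it too. Next I'll measure its corners numerically from views that hold it whole.

```bash
python3 - <<'E'
from pick import *
x1,x2=load("x1"),load("x2")
print("TL",tri([(x1,(279,63)),(x2,(95,62))]).round(4),"BL",tri([(x1,(289,92)),(x2,(163,92))]).round(4))
print("bracket L end",tri([(x1,(366,72)),(x2,(211,76))]).round(4),"R end",tri([(x1,(423,60)),(x2,(268,63))]).round(4))
print("foot near", [plane(c,uv,.008)[0].round(4) for c,uv in ((x1,(374,132)),(x2,(260,133)))])
for n,p in [("y1",[.56,-.07,.36]),("y2",[.56,-.17,.36]),("y3",[.50,-.12,.36])]:
    move_pose(p,down(-np.pi/2)); c=shot("wrist",n)
    hsv=cv2.cvtColor(c["color"],cv2.COLOR_BGR2HSV); m=(hsv[:265,:,2]<42).astype(np.uint8); m=cv2.morphologyEx(m,cv2.MORPH_OPEN,np.ones((3,3)))
    u0,v0=proj(c,[.65,-.12,.14])[0].astype(int)
    for k in cv2.findContours(m,0,1)[0]:
        if cv2.contourArea(k)>1500: 
            for e in (3,): print(n,(u0,v0),cv2.contourArea(k),cv2.approxPolyDP(k,e,True)[:,0].tolist())
print(st())
E
```

```text
TL [ 0.6278 -0.0204  0.2008] BL [ 0.6218 -0.0184  0.055 ]
bracket L end [ 0.6285 -0.0984  0.1404] R end [ 0.6404 -0.1534  0.1364]
foot near [array([ 0.5765, -0.1275,  0.008 ]), array([ 0.5762, -0.1252,  0.008 ])]
y1 (np.int64(362), np.int64(117)) 4430.0 [[475, 23], [468, 21], [465, 30], [460, 21], [461, 11], [457, 13], [463, 41], [448, 9], [440, 13], [465, 73], [264, 136], [262, 144], [277, 146], [322, 132], [334, 133], [340, 125], [467, 85], [472, 86], [482, 110], [493, 111], [481, 83], [485, 72], [474, 67], [463, 44], [464, 40], [477, 63], [483, 62], [472, 49], [474, 43], [477, 49], [482, 45]]
y2 (np.int64(265), np.int64(116)) 4250.5 [[366, 69], [361, 67], [151, 136], [150, 143], [155, 147], [168, 146], [172, 165], [180, 165], [181, 145], [198, 145], [232, 134], [232, 126], [292, 106], [298, 108], [294, 114], [298, 117], [301, 112], [351, 95], [366, 75], [303, 96], [295, 94]]
y2 (np.int64(265), np.int64(116)) 1788.5 [[90, 0], [96, 26], [119, 42], [135, 40], [135, 22], [150, 10], [148, 0]]
y3 (np.int64(316), np.int64(57)) 9399.5 [[470, 0], [450, 8], [443, 7], [439, 0], [407, 0], [207, 66], [204, 73], [241, 95], [293, 80], [294, 72], [346, 56], [351, 61], [398, 44], [425, 13], [451, 66], [455, 67], [461, 62], [435, 2], [442, 13], [453, 18], [453, 26], [459, 27], [467, 44], [484, 36]]
t108.9 w0.006 ff0.0 F[-0.2, 0.3, -0.4] rack[-0.0193 -0.3324  0.3959]
```

```bash
cat > tab.py <<'E'
from pick import *
H=np.array([.638,-.126,.135])
def pose(psi,t,d=.016):
    M=(R.from_euler("z",psi)*R.from_euler("y",-t)).as_matrix()   # tablet axes: x normal, z up
    top=H+M@np.array([.018,0,.070]); p=top+M@np.array([0,0,-d-D])
    Rt=M@np.c_[[0,1,0],[1,0,0],[0,0,-1]]
    return p.tolist(),R.from_matrix(Rt).as_rotvec()
E
python3 - <<'E'
from tab import *
y1,y2,y3=[load(n) for n in ("y1","y2","y3")]
TL=tri([(y1,(264,136)),(y2,(151,136)),(y3,(207,66))]); TR=tri([(y1,(465,72)),(y2,(362,67)),(y3,(407,0))])
print(TL.round(4),TR.round(4)); TR2=tri([(y1,(465,72)),(y2,(362,67))]);print(TR2.round(4)); d=TL-TR2; psi=np.arctan2(-d[0],d[1]); print("psi",psi,np.linalg.norm(d),"mid",(TL+TR2)/2,"model",H+R.from_euler("z",psi).apply([.018,0,.07]))
psi=round(float(psi),3)
p,o=pose(psi,0); grip(.42,20); move_pose([p[0],p[1],p[2]+.07],o); servo_line(p,max_speed=.12,orientation=o); print(st())
grip(0,20); print(st())
E
```

```text
[ 0.6302 -0.0234  0.2053] [ 0.6932 -0.2126  0.1684]
[ 0.6945 -0.2194  0.1569]
psi 0.31737358232338775 0.2118351753403236 mid [ 0.66236905 -0.1213892   0.18109629] model [ 0.65510105 -0.1203827   0.205     ]
t112.0 w0.421 ff0.0 F[-0.2, -0.1, -0.3] rack[ 0.1358 -0.3441  0.1897]
t112.6 w0.128 ff19.9 F[-1.3, 0.4, 1.6] rack[ 0.1354 -0.3439  0.1894]
```

```bash
python3 - <<'E'
from tab import *
for psi in np.linspace(.317,0,6)[1:]: p,o=pose(psi,0); servo_line(p,max_speed=.06,orientation=o); print(round(psi,2),F(),read_state()["wrist_torque"].round(2),round(read_state()["width"],3))
for t in np.linspace(0,.5236,8)[1:]: p,o=pose(0,t); servo_line(p,max_speed=.06,orientation=o); print(round(t,2),F(),read_state()["wrist_torque"].round(2),round(read_state()["width"],3))
print(st())
E
```

```text
0.25 [-1.7, 1.0, 2.8] [ 0.14  0.14 -0.14] 0.125
0.19 [-1.9, 1.2, 2.9] [ 0.18  0.35 -0.12] 0.122
0.13 [-3.4, 1.2, 4.1] [ 0.21  0.49 -0.16] 0.124
0.06 [-3.0, 1.6, 4.2] [ 0.22  0.65 -0.11] 0.123
0.0 [-3.9, 0.7, 4.5] [ 0.16  0.61 -0.11] 0.124
0.07 [-0.6, 1.8, 2.6] [ 0.26 -0.06 -0.11] 0.125
0.15 [0.9, 1.4, 2.0] [ 0.29 -0.07 -0.08] 0.125
0.22 [1.4, 1.0, 2.9] [ 0.25 -0.15 -0.06] 0.124
0.3 [1.0, 1.1, 4.1] [ 0.3  -0.11 -0.02] 0.128
0.37 [0.9, 1.2, 4.6] [ 0.32 -0.21  0.04] 0.122
0.45 [0.1, 2.3, 4.1] [ 0.33 -0.18  0.07] 0.129
0.52 [0.1, 1.1, 2.4] [ 0.34 -0.21  0.1 ] 0.125
t115.6 w0.125 ff20.0 F[0.1, 1.1, 2.4] rack[ 0.1242 -0.3487  0.1954]
```

```bash
python3 - <<'E'
from tab import *
grip(.4); p,o=pose(0,.5236,d=-.05); servo_line(p,max_speed=.2,orientation=o)
for n,q in [("z1",[.50,-.07,.36]),("z2",[.50,-.17,.36]),("z3",[.42,-.12,.36])]:
    move_pose(q,down(-np.pi/2)); c=shot("wrist",n)
    v=cv2.cvtColor(c["color"],cv2.COLOR_BGR2HSV)[:265,:,2]; m=cv2.morphologyEx((v<42).astype(np.uint8),cv2.MORPH_OPEN,np.ones((3,3)))
    M=R.from_euler("y",-.5236).as_matrix(); f=lambda y,z,x=.018: H+M@np.array([x,y,z])
    print(n,"pred TL,TR,BL,BR",proj(c,[f(.105,.07),f(-.105,.07),f(.105,-.07),f(-.105,-.07)]).round(0).tolist())
    for k in cv2.findContours(m,0,1)[0]:
        if cv2.contourArea(k)>2500: print(cv2.contourArea(k),cv2.approxPolyDP(k,4,True)[:,0].tolist())
print(st())
E
```

```text
z1 pred TL,TR,BL,BR [[259.0, 79.0], [498.0, 80.0], [272.0, 30.0], [456.0, 30.0]]
4683.0 [[499, 60], [472, 0], [461, 0], [487, 62], [452, 31], [481, 70], [381, 69], [377, 74], [373, 69], [273, 69], [279, 33], [273, 28], [259, 78], [264, 83], [355, 87], [491, 84], [494, 74], [488, 67]]
z2 pred TL,TR,BL,BR [[145.0, 80.0], [383.0, 79.0], [184.0, 31.0], [368.0, 30.0]]
3925.5 [[146, 72], [149, 83], [279, 84], [278, 89], [286, 84], [379, 81], [365, 29], [359, 33], [367, 70], [266, 69], [261, 74], [258, 69], [159, 69], [185, 28]]
z3 pred TL,TR,BL,BR [[198.0, -22.0], [449.0, -21.0], [226.0, -48.0], [417.0, -47.0]]
t119.5 w0.398 ff0.0 F[0.1, -0.2, -0.5] rack[-0.0989 -0.327   0.3958]
```

```bash
python3 - <<'E'
from tab import *
move_pose([.40,.05,.36],down(RY)); shot("wrist","q0"); repall("q0",.065)
move_j([-1.257,.124,1.65,0,1.367,-.083]); c=shot("top","top9"); print(st())
a=cv2.GaussianBlur(load("top1")["color"],(5,5),0).astype(int); b=cv2.GaussianBlur(c["color"],(5,5),0).astype(int)
m=(np.abs(a-b).max(2)>35).astype(np.uint8); m=cv2.morphologyEx(m,cv2.MORPH_OPEN,np.ones((3,3)))
for k in cv2.findContours(m,0,1)[0]:
    if cv2.contourArea(k)>15: print(cv2.boundingRect(k),cv2.contourArea(k))
d=load("q0"); k=blob(d,roi(d,-.02,.13,-.11,.0,.074),lambda h,s,v:((h<6)|(h>174))&(s>150)&(v>40),1); e=k[k[:,1]>k[:,1].max()-2]; print("lever tip @.074",torack(plane(d,e.mean(0),.074)[0]).round(4))
E
```

```text
q0 a far [0.0472 0.0532] [0.053 0.087]
q0 a near [-0.0629  0.0533] [-0.0566  0.0875]
q0 c far [0.0526 0.1347] [0.0593 0.1837]
q0 c near [-0.0576  0.1348] [-0.0513  0.1841]
q0 c label [-0.039   0.1448] [0.0207 0.1736]
q0 d [-0.0778  0.0839] [0.0704 0.1351]
t122.8 w0.399 ff0.0 F[-0.7, -0.2, -0.2] rack[-0.2995 -0.7947  0.2148]
(544, 347, 10, 13) 58.0
(573, 344, 10, 7) 32.5
(549, 343, 9, 13) 44.0
(596, 325, 21, 14) 82.5
(314, 282, 46, 55) 1021.0
(430, 270, 20, 57) 779.5
(367, 269, 37, 58) 728.5
(247, 250, 19, 37) 245.5
(225, 246, 19, 43) 301.0
(167, 246, 64, 80) 3231.0
(245, 239, 19, 10) 109.0
(316, 206, 39, 58) 1142.0
(354, 178, 51, 62) 1443.5
lever tip @.074 [ 0.0053 -0.0494  0.074 ]
```

```bash
python3 - <<'E'
from tab import *
for n in ("top1","top9"):
    c=load(n)
    for lab,r,f in [("bell",(340,165,385,205),lambda h,s,v:(h>12)&(h<32)&(s>110)),("tape dark",(385,160,440,220),lambda h,s,v:v<70),("tape v",(400,160,440,220),lambda h,s,v:v<70)]:
        k=blob(c,r,f,1); print(n,lab,np.round(cen(k),1),cv2.contourArea(k.reshape(-1,1,2)),cv2.boundingRect(k.reshape(-1,1,2)))
    print(proj(c,[pose(0,.5236)[0]]).round(0), [proj(c,H+R.from_euler("y",-.5236).apply([.018,y,.07])).round(0).tolist() for y in(.105,-.105)])
E
```

```text
top1 bell [358. 185.] 468.5 (346, 173, 27, 27)
top1 tape dark [409.2 195. ] 557.5 (390, 170, 41, 48)
top1 tape v [412.9 199.1] 433.5 (400, 177, 31, 41)
[[361. 216.]] [[[321.0, 224.0]], [[405.0, 218.0]]]
top9 bell [359.4 186. ] 546.0 (346, 173, 28, 27)
top9 tape dark [409.1 194.9] 559.5 (390, 170, 41, 48)
top9 tape v [412.8 199. ] 434.5 (400, 177, 31, 41)
[[361. 216.]] [[[321.0, 224.0]], [[405.0, 218.0]]]
```

The bell and tape dispenser are unmoved. The cartons lie snug, the lever is down, and the tablet is set.

```bash
python3 -c "
from cell import *
print(hand_in())"
```

```text
the job is handed in; nothing more can be done
None
```

The job is handed in: cartons a, c and d (no carton_b on the desk) lie snug against the end board with the plate closed and the lever pressed fully down, and the tablet faces the residents, leaning back about 30°; on the way, carrying carton a apparently swept the lever, plate and tablet aside, which I put right before handing in.

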